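# Square up a dry-bath tube block and load it in the heater

### The arm

A 6-joint arm with a two-finger parallel gripper is mounted at the origin on the work surface. World frame = base frame: x ahead of the robot, y to its left, z up, the work surface at z = 0. Lengths are in m, angles in rad, forces in N, time in s.
With the tool pointing down it reaches from about 0.325 to 0.85 m from the base axis. Payload 4.4 kg.
Tool frame: the origin (TCP) lies at the very end of the fingers, on their centre line; the grasp point (between the pads) lies 19 mm behind it (r.grip_point_offset is the y of the grasp point in the tool frame, in m); y points along the fingers, z is the direction in which the jaws open and shut, and the axes are right-handed (so a half turn about y gives the same grasp; the last joint's range is limited). The gripper opens to 94 mm and grips with 3 to 60 N. Pads are 16 mm wide; open, the fingers measure 119 mm over their backs; the gripper's body (75 mm by 177 mm) begins 78 mm behind the grasp point.
Start: joints at [-1.478, 0.207, 1.542, -0, 1.393, -0.15], TCP at [0.139, -0.558, 0.205] pointing down, gripper open.
Joint ranges: [-2.73, 2.73], [-0.86, 2.22], [0.23, 2.46], [-1.11, 4.25], [0.08, 2.63], [-2.82, 2.82]. Speed limits (rad/s): [2.79, 2.79, 3.14, 3.14, 3.14, 3.14].

### API

Orientations are given as a unit quaternion [w, x, y, z].
In Python, from plant import r gives the robot as it stands.
- The arm moves only by the tool step_arm, never from a script. Its argument "commands" is a list of rows, each an object with "claw": the opening, from -1 (shut) to 1 (fully open); "xyz": the shift along the tool's x, y, z as a fraction of full scale, a list of three; "turn": the turn, a rotation vector about the tool's x, y, z as a fraction of full scale, a list of three. In form: [{"claw": claw, "xyz": [dx, dy, dz], "turn": [wx, wy, wz]}, ...]. A call has 1 to 10 rows; each row is the pose to reach, as a shift and turn from the pose measured when the call began, along the tool's axes at that moment, turning the shorter way round; what a row does not reach only later rows make up. Full scale, the value 1, is 0.1 m for a shift and 180 degrees for a turn. A row lasts 1/10 s, in which the tool goes at most 50 mm and 8.59 degrees, less where a joint would pass 70% of its speed; a pose out of reach is approached as far as the arm can. A call with a number of a shift or a turn outside -1 to 1 is refused whole. A call with a gripper value outside its range is refused whole. The fingers move at their own pace and stop on an object; "squeeze" is the grip in N (left out, the last holds). Time passes only in rows, so rows that repeat a pose let the fingers close. It gives the time, the measured TCP pose, the force and the opening at its end, in the units of the state.
- r.observe(): the state, without advancing time (a new reading comes with each control period).
- r.capture(name): name is "scene" or "top"; returns the picture (480x640x3 uint8, red, green, blue); there is no depth.
- r.calibration(name): a dict with "vertical_fov" (degrees; the focal length in pixels is half the picture's height over the tangent of half this angle, whatever the lens; pixels are square), "cx", "cy" (the principal point, pixels), "cam_to_world" (4x4, takes a point from camera to world coordinates). Camera axes: x right, y down, z forward; pixel columns grow to the right and rows downward; lengths in m; the calibration is good to about 2 mm. A picture is of the moment at which its call begins. calibration takes no time and is no camera call.
- r.finish_job(): hands the job in, once; it reports no verdict.
The state is a dict: "time": time; "q": joint angles; "qvel": joint speeds; "joint_torque": joint torques, N m; "eef_pos": TCP position; "tool_rot": TCP orientation; "force": force on the tool from outside, world axes, zero at the start; "moment": the same for the moment, N m; "gripper_width": finger opening in m.
Only numpy, scipy, OpenCV 4.12 (cv2) and the standard library are available. Lean on these libraries where they do the work, as an engineer would, in place of code of your own. Each camera call takes 0.05 s, during which the arm holds its last target. There are 200 camera calls.

### The job

The aluminium tube block lies askew on the grey loading board: slide it into the corner of the board so that its long side lies flush against the long steel fence and its end flush against the short fence, and let go of it there. Then take the block from the corner and set it down, not drop it, flat in the rimmed well on top of the heater, let go and leave it there. Leave the rubber stopper, the dish and the little wooden box near by where they are.

Things in the scene. Friction and masses are not known exactly. Their poses are not given: they have to be found in the camera images.
- block: Plain aluminium heating block for test tubes, upright on the board, 50 mm along its x, 80 mm along its y, 48 mm high, about 0.4 kg; six dark 15 mm tube holes show in its top. Origin at the centre of its underside, z up. It slides when pushed low on a side. Either way round (half a turn) is equally good.
- board: Fixed grey plastic loading board, 190 mm along its x, 210 mm along its y, 10 mm thick; origin at the centre of its underside, z up. Steel fences along its +x and +y edges, other edges open. The block starts on it well clear of both fences, its long side within about 25 degrees of the board's y; squared up, the block's origin is at x = 58, y = 53, z = 10 mm in this frame.
- corner (a point): Inner corner of the fences on the board's upper face, at x = 83, y = 93, z = 10 mm from the board's origin; axes as the board's. Both fences are 12 mm thick and 12 mm high above this face. The long one runs along the whole +x edge, inner face at this point's x; the short one runs along the +y edge, inner face at this point's y, from the corner back 110 mm.
- heater: Fixed white dry-bath heater, a box 190 by 190 mm and 75 mm high with a flat top, origin at the centre of its underside, z up, control panel on its -x side.
- well (a point): Centre of the floor of the shallow well on the heater's flat top, 75 mm above the heater's origin; axes as the heater's. The well is an open rectangle 60 mm along x and 90 mm along y inside (5 mm of play all round the block), within a dark steel rim 8 mm wide and 10 mm high above the floor.
- stopper: Bystander: loose black rubber stopper, 25 mm across, 24 mm high, standing on the board near its -x, +y corner. Origin at the centre of its underside.
- dish: Bystander: loose white porcelain dish, 52 mm across, 22 mm high, on the bench. Origin at the centre of its underside.
- weight_box: Bystander: loose small wooden box of weights, 50 x 35 x 22 mm, on the bench. Origin at the centre of its underside.
Things that resemble listed ones, but are neither listed nor needed, are in the scene too. Leave any blue, pink or purple look-alike of the block alone.

How it is judged:
By the outcome, as a careful person would: the job done as asked, in the order asked, and still so for the second after the job is handed in, with the robot touching nothing.
It also fails if it takes over 64 s, if anything falls off the work surface, if the arm or the gripper's body presses on something with over 40 N, if the wrist force passes 120 N, or if a joint passes its speed limit or range.

## Working session

There is one attempt and no reset: what is moved stays moved. The work goes in short steps, Python scripts to look and compute and a tool call to move; the robot and the scene stay as the last step left them, time stands still between calls to the robot, and variables do not carry over. Pictures are saved under pics/ and viewed, about 8 in all and at most 12, crops included, and the job is handed in when it is done.

Besides the shell and the picture viewer there is one more tool, called as name(argument=value, ...) on one line, values as JSON. step_arm: Moves the arm, as the interface text tells. Its arguments: {"type":"object","properties":{"commands":{"type":"array","items":{"type":"object","properties":{"claw":{"type":"number"},"xyz":{"type":"array","items":{"type":"number"}},"turn":{"type":"array","items":{"type":"number"}}}}},"squeeze":{"type":"number"}},"required":["commands"]}

```bash
ls; mkdir -p pics; python3 - <<'E'
from plant import r
import cv2
for n in("scene","top"):
    cv2.imwrite(f"pics/{n}0.png",r.capture(n)[:,:,::-1]); c=r.calibration(n); print(n,c)
print(r.observe(), r.grip_point_offset)
E
```

```text
pics
scene {'vertical_fov': 45.55989880016358, 'cx': 322.6653096055607, 'cy': 241.40940985492054, 'cam_to_world': array([[-8.81623277e-01,  3.20371126e-01, -3.46558420e-01,
         8.49005339e-01],
       [ 4.71953719e-01,  5.98912217e-01, -6.46965102e-01,
         6.78711358e-01],
       [ 2.89133340e-04, -7.33939029e-01, -6.79215296e-01,
         8.05527398e-01],
       [ 0.00000000e+00,  0.00000000e+00,  0.00000000e+00,
         1.00000000e+00]])}
top {'vertical_fov': 49.64664678938107, 'cx': 313.145419413639, 'cy': 242.9772979930361, 'cam_to_world': array([[ 0.01711441, -0.9978081 ,  0.06392248,  0.41477724],
       [-0.99946201, -0.01528373,  0.02901901, -0.05624073],
       [-0.02797842, -0.06438473, -0.99753286,  1.15594288],
       [ 0.        ,  0.        ,  0.        ,  1.        ]])}
{'time': 0.1, 'q': array([-1.47749896e+00,  2.07360336e-01,  1.54280009e+00, -1.34155482e-05,
        1.39351601e+00, -1.50522481e-01]), 'qvel': array([ 8.34414108e-04, -1.60301883e-03, -4.11601063e-03,  9.52360894e-06,
        1.75940941e-03, -1.34401890e-04]), 'joint_torque': array([-1.07546301e-03, -3.71863496e+01, -2.82292753e+01,  6.99548540e-02,
        3.11761501e-02, -5.42122848e-05]), 'eef_pos': array([ 0.13871424, -0.55725988,  0.20439765]), 'tool_rot': array([ 0.08600716, -0.08597434,  0.70259484, -0.70112172]), 'force': array([ 0.33795086, -0.30784058,  0.39082912]), 'moment': array([-0.00107544, -0.01671808, -0.00797421]), 'gripper_width': 0.09398933414155715} -0.0188
```

View pics/top0.png

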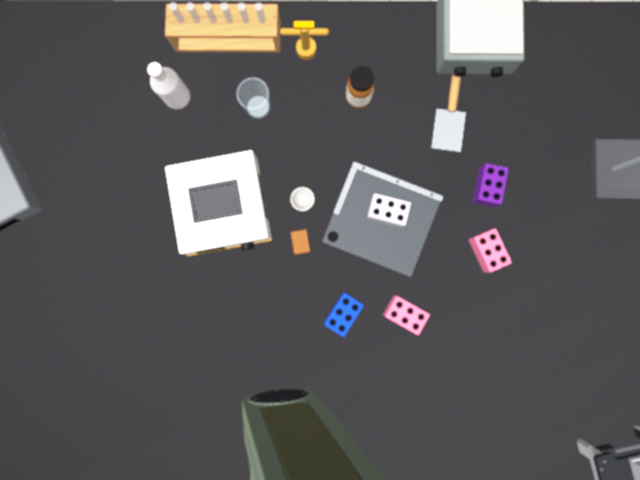

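View pics/scene0.png

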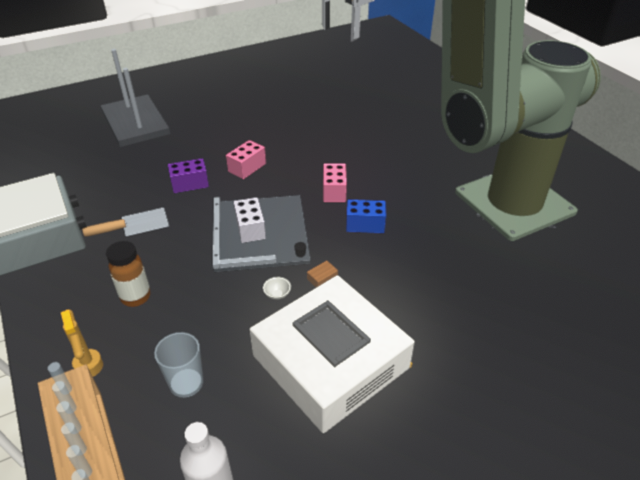

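The top view shows the board (corner near 357,163; long fence to 441,197; short fence towards 338,212), the white block at (389,209), the heater well at (216,201), and the stopper at (333,236). Next I'll zoom in for exact corners.

```bash
python3 - <<'E'
import cv2
a=cv2.imread("pics/top0.png")
b=cv2.resize(a[155:280,315:450],None,fx=4.4,fy=4.4,interpolation=cv2.INTER_CUBIC)
cv2.imwrite("pics/b0.png",b)
h=cv2.resize(a[145:260,160:275],None,fx=5,fy=5,interpolation=cv2.INTER_CUBIC)
cv2.imwrite("pics/h0.png",h)
E
```

```text
(no output)
```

View pics/b0.png

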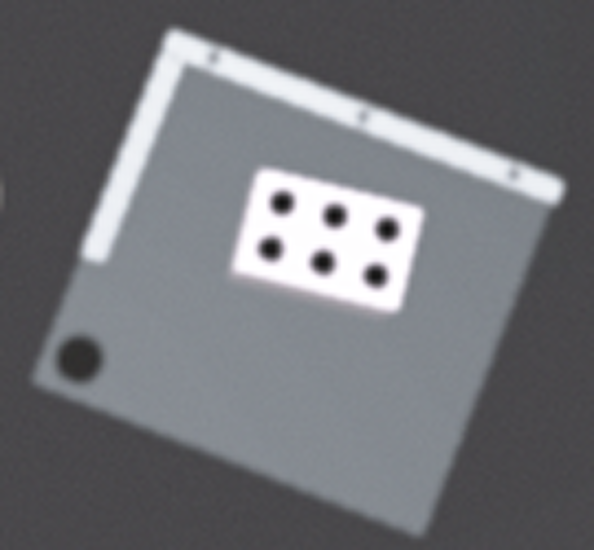

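View pics/h0.png

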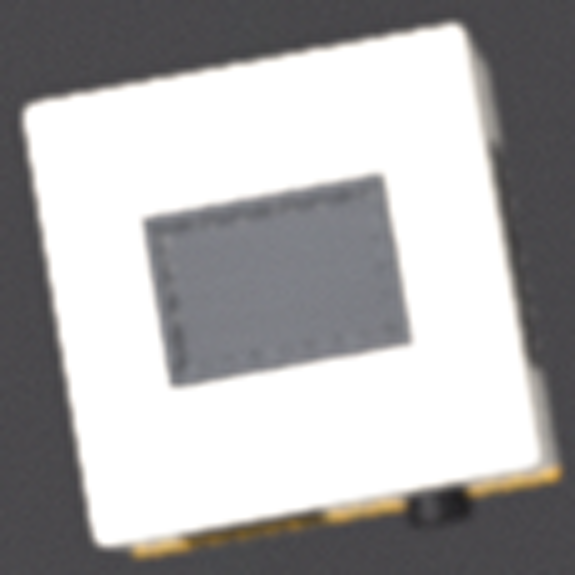

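The board crop shows the fence inner corner at (184,65), block top corners at (258,168), (425,208), (400,312) and (232,272), and the stopper at (80,359). In the heater crop, the rim corners are (145,218), (383,176), (411,343) and (173,386); the orange panel strip at the bottom is its −x side.

```bash
cat >h.py <<'E'
import numpy as np, cv2
from scipy.optimize import least_squares
from plant import r
def proj(P,n):
    c=r.calibration(n); T=np.linalg.inv(c["cam_to_world"]); f=240/np.tan(np.radians(c["vertical_fov"])/2)
    p=np.asarray(P)@T[:3,:3].T+T[:3,3]
    return p[:,:2]/p[:,2:]*f+[c["cx"],c["cy"]]
def rot(a): return np.array([[np.cos(a),-np.sin(a)],[np.sin(a),np.cos(a)]])
def place(L,p):
    L=np.asarray(L,float)/1000; return np.c_[L[:,:2]@rot(p[2]).T+p[:2],L[:,2]]
def fit(L,uv,n,x0):
    s=least_squares(lambda p:(proj(place(L,p),n)-uv).ravel(),x0)
    print(n,"x,y mm",(s.x[:2]*1000).round(1),"yaw deg",np.degrees(s.x[2]).round(2),"rms px",np.sqrt(np.mean(s.fun**2)).round(2)); return s.x
def uncrop(p,s,o): return (np.asarray(p)+.5)/s-.5+np.array(o)
def tool():
    s=r.observe(); w,x,y,z=s["tool_rot"]
    R=np.array([[1-2*(y*y+z*z),2*(x*y-z*w),2*(x*z+y*w)],[2*(x*y+z*w),1-2*(x*x+z*z),2*(y*z-x*w)],[2*(x*z-y*w),2*(y*z+x*w),1-2*(x*x+y*y)]])
    return s,R
E
cat >f0.py <<'E'
from h import *
o=(315,155)
B=fit([(95,105,22),(95,-105,22),(83,-105,22),(-95,-105,10),(-95,105,10),(83,93,22),(-27,93,22),(-27,105,22)],
 uncrop([(168,27),(568,182),(555,207),(424,537),(33,381),(184,65),(105,263),(81,255)],4.4,o),"top",[.5,-.15,-.3])
K=fit([(25,40,58),(25,-40,58),(-25,-40,58),(-25,40,58)],uncrop([(256,167),(426,207),(401,313),(231,273)],4.4,o),"top",[.5,-.15,-.3])
o=(160,145)
H=fit([(38,53,85),(38,-53,85),(-38,-53,85),(-38,53,85)],uncrop([(145,218),(383,176),(411,343),(173,386)],5,o),"top",[.5,.15,.2])
H2=fit([(95,95,75),(95,-95,75),(-95,-95,75),(-95,95,75)],uncrop([(22,103),(466,20),(541,466),(95,550)],5,o),"top",[.5,.15,.2])
c=place([(58,53,10)],B)[0]; print("target",c.round(4), "block in board mm",(rot(-B[2])@(K[:2]-B[:2])*1000).round(1))
s,R=tool(); print(R.round(3), s["eef_pos"])
E
python3 f0.py
```

```text
top x,y mm [ 543.1 -173.9] yaw deg -20.75 rms px 0.46
top x,y mm [ 559.5 -184.6] yaw deg -12.64 rms px 0.8
top x,y mm [568.8 181.4] yaw deg 10.98 rms px 1.05
top x,y mm [569.  182.4] yaw deg 11.23 rms px 0.6
target [ 0.6161 -0.1449  0.01  ] block in board mm [19.1 -4.2]
[[-0.97  -0.     0.241]
 [-0.241  0.002 -0.97 ]
 [-0.    -1.    -0.002]] [ 0.13871424 -0.55725988  0.20439765]
```

step_arm(commands=[{"claw":1,"xyz":[-1,0,-0.52],"turn":[0,-0.352,0]},{"claw":1,"xyz":[-1,0,-0.52],"turn":[0,-0.352,0]},{"claw":1,"xyz":[-1,0,-0.52],"turn":[0,-0.352,0]},{"claw":1,"xyz":[-1,0,-0.52],"turn":[0,-0.352,0]},{"claw":1,"xyz":[-1,0,-0.52],"turn":[0,-0.352,0]},{"claw":1,"xyz":[-1,0,-0.52],"turn":[0,-0.352,0]},{"claw":1,"xyz":[-1,0,-0.52],"turn":[0,-0.352,0]},{"claw":1,"xyz":[-1,0,-0.52],"turn":[0,-0.352,0]}])

```text
time: 0.9
eef_pos: [0.2231, -0.4822, 0.204]
tool_rot: [0.443, -0.442, 0.552, -0.55]
force: [0.3, -0.0, 0.2]
gripper_width: 0.0941
```

step_arm(commands=[{"claw":1,"xyz":[-0.91,0,0.657],"turn":[0,0,0]},{"claw":1,"xyz":[-0.91,0,0.657],"turn":[0,0,0]},{"claw":1,"xyz":[-0.91,0,0.657],"turn":[0,0,0]}])

```text
time: 1.2
eef_pos: [0.309, -0.4042, 0.2035]
tool_rot: [0.445, -0.443, 0.552, -0.549]
force: [-1.2, -0.7, 0.8]
gripper_width: 0.0938
```

step_arm(commands=[{"claw":1,"xyz":[-0.91,0,0.657],"turn":[0,0,0]},{"claw":1,"xyz":[-0.91,0,0.657],"turn":[0,0,0]},{"claw":1,"xyz":[-0.91,0,0.657],"turn":[0,0,0]}])

```text
time: 1.5
eef_pos: [0.3945, -0.3265, 0.2036]
tool_rot: [0.446, -0.443, 0.552, -0.548]
force: [-0.6, -0.1, 0.0]
gripper_width: 0.0941
```

step_arm(commands=[{"claw":1,"xyz":[-0.91,0,0.657],"turn":[0,0,0]},{"claw":1,"xyz":[-0.91,0,0.657],"turn":[0,0,0]},{"claw":1,"xyz":[-0.91,0,0.657],"turn":[0,0,0]}])

```text
time: 1.8
eef_pos: [0.4798, -0.2486, 0.2038]
tool_rot: [0.448, -0.444, 0.551, -0.547]
force: [-0.4, -1.6, -0.8]
gripper_width: 0.0944
```

step_arm(commands=[{"claw":1,"xyz":[-0.91,0.5,0.657],"turn":[0,0,0]},{"claw":1,"xyz":[-0.91,0.5,0.657],"turn":[0,0,0]},{"claw":1,"xyz":[-0.91,0.5,0.657],"turn":[0,0,0]},{"claw":1,"xyz":[-0.91,0.5,0.657],"turn":[0,0,0]}])

```text
time: 2.2
eef_pos: [0.5626, -0.1705, 0.1516]
tool_rot: [0.448, -0.446, 0.552, -0.544]
force: [-0.4, -1.3, 0.9]
gripper_width: 0.0939
```

```bash
python3 - <<'E'
from h import *
s,R=tool(); print(s["eef_pos"],R.round(3))
I=r.capture("scene")[:,:,::-1].copy()
cv2.imwrite("pics/s1.png",I)
P=s["eef_pos"]; pts=[P+k*.047*R[:,2]+j*.008*R[:,0] for k in(-1,1) for j in(-1,1)]
uv=proj(pts,"scene"); print(uv.round(1))
o=(190,120); C=cv2.resize(I[120:280,190:350],None,fx=3.75,fy=3.75,interpolation=cv2.INTER_CUBIC)
for p in uv: cv2.circle(C,tuple(int(x) for x in ((p-o)+.5)*3.75-.5),3,(0,0,255),1)
cv2.imwrite("pics/s1c.png",C)
E
```

```text
[ 0.56255612 -0.17049651  0.15164523] [[-0.201 -0.004  0.98 ]
 [-0.98   0.01  -0.201]
 [-0.009 -1.    -0.006]]
[[270.  176.5]
 [268.2 171.8]
 [221.2 185.2]
 [219.9 180.3]]
```

View pics/s1c.png

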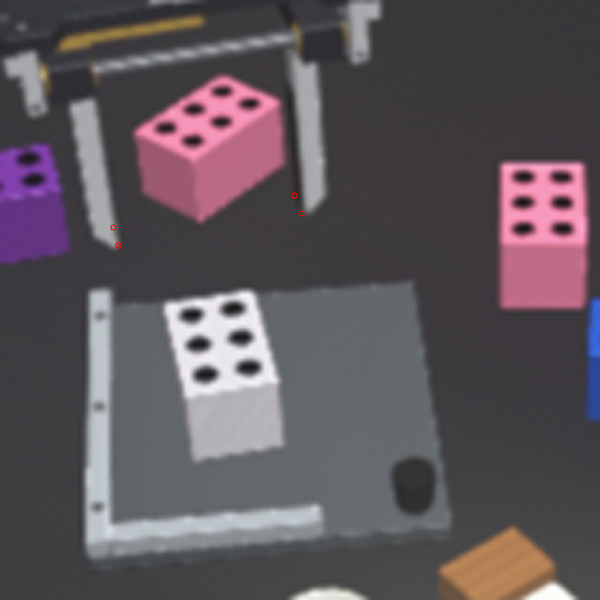

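The projected pad tips match the image within about a pixel. The block's top corners are near (187,391), (279,379), (252,291) and (163,303); the board corner is at (88,545).

```bash
cat >>f0.py <<'E'
o=(190,120)
fit([(95,105,22),(95,-105,22),(83,93,22),(-27,93,22),(-27,105,22),(-95,105,10),(-95,-105,10)],uncrop([(88,545),(89,290),(110,523),(321,506),(322,519),(450,524),(413,282)],3.75,o),"scene",B)
fit([(25,40,58),(-25,40,58),(-25,-40,58),(25,-40,58),(25,40,10),(-25,40,10)],uncrop([(187,392),(279,380),(253,290),(162,303),(196,461),(284,445)],3.75,o),"scene",K)
E
python3 f0.py
```

```text
top x,y mm [ 543.1 -173.9] yaw deg -20.75 rms px 0.46
top x,y mm [ 559.5 -184.6] yaw deg -12.64 rms px 0.8
top x,y mm [568.8 181.4] yaw deg 10.98 rms px 1.05
top x,y mm [569.  182.4] yaw deg 11.23 rms px 0.6
target [ 0.6161 -0.1449  0.01  ] block in board mm [19.1 -4.2]
[[-0.203 -0.003  0.979]
 [-0.979  0.008 -0.203]
 [-0.008 -1.    -0.004]] [ 0.56214857 -0.17212501  0.15283125]
scene x,y mm [ 541.8 -175.5] yaw deg -20.63 rms px 0.36
scene x,y mm [ 557.5 -187.5] yaw deg -13.08 rms px 0.31
```

step_arm(commands=[{"claw":1,"xyz":[0.143,0.8,0],"turn":[0.0015,0.0067,-0.0023]},{"claw":1,"xyz":[0.143,0.8,0],"turn":[0.0015,0.0067,-0.0023]},{"claw":1,"xyz":[0.143,0.8,0],"turn":[0.0015,0.0067,-0.0023]},{"claw":1,"xyz":[0.143,0.8,0],"turn":[0.0015,0.0067,-0.0023]},{"claw":1,"xyz":[0.143,0.8,0],"turn":[0.0015,0.0067,-0.0023]}])

```text
time: 2.75
eef_pos: [0.5606, -0.1872, 0.0756]
tool_rot: [-0.441, 0.44, -0.552, 0.555]
force: [0.2, 0.1, 0.4]
gripper_width: 0.0941
```

```bash
python3 -c "
from h import *
s,R=tool();print(s['eef_pos'],R.round(4))"
```

```text
[ 0.56062787 -0.18717258  0.07557207] [[-0.2241  0.0045  0.9746]
 [-0.9746 -0.0021 -0.2241]
 [ 0.0011 -1.      0.0049]]
```

step_arm(commands=[{"claw":1,"xyz":[0,0.486,-0.02],"turn":[0,0,0]},{"claw":1,"xyz":[0,0.486,-0.02],"turn":[0,0,0]},{"claw":1,"xyz":[0,0.486,-0.02],"turn":[0,0,0]},{"claw":1,"xyz":[0,0.486,-0.02],"turn":[0,0,0]}])

```text
time: 3.15
eef_pos: [0.5608, -0.1877, 0.0296]
tool_rot: [-0.442, 0.439, -0.55, 0.556]
force: [0.5, -0.3, -0.5]
gripper_width: 0.0943
```

step_arm(commands=[{"claw":-1,"xyz":[0,0,0]},{"claw":-1,"xyz":[0,0,0]},{"claw":-1,"xyz":[0,0,0]},{"claw":-1,"xyz":[0,0,0]},{"claw":-1,"xyz":[0,0,0]},{"claw":-1,"xyz":[0,0,0]}], squeeze=10)

```text
validation failed for argument at $.co...
```

```bash
python3 -c "
from h import *
s,R=tool();print(s,R.round(4))"
```

```text
{'time': 3.15, 'q': array([-4.69346567e-01,  4.31953694e-01,  1.64486585e+00,  2.08971011e-04,
        1.05549946e+00, -2.43581054e-01]), 'qvel': array([-1.57182034e-05, -4.25533877e-03, -6.23854471e-03,  3.10672040e-04,
       -7.00462515e-03,  3.53819052e-04]), 'joint_torque': array([-1.97691534e-02, -4.04834640e+01, -2.24897218e+01,  5.61612519e-02,
        6.07490237e-02, -8.87295555e-04]), 'eef_pos': array([ 0.56078655, -0.18767841,  0.02962301]), 'tool_rot': array([-0.44188542,  0.43904094, -0.55020099,  0.55611077]), 'force': array([ 0.45827297, -0.3184787 , -0.5494065 ]), 'moment': array([-0.01087351, -0.0860433 , -0.0265584 ]), 'gripper_width': 0.09430216648368821} [[-0.224   0.0084  0.9746]
 [-0.9746 -0.004  -0.2239]
 [ 0.0021 -1.      0.009 ]]
```

step_arm(commands=[{"claw":-1,"xyz":[0,0.015,-0.02],"turn":[0,0,0]},{"claw":-1,"xyz":[0,0.015,-0.02],"turn":[0,0,0]},{"claw":-1,"xyz":[0,0.015,-0.02],"turn":[0,0,0]},{"claw":-1,"xyz":[0,0.015,-0.02],"turn":[0,0,0]},{"claw":-1,"xyz":[0,0.015,-0.02],"turn":[0,0,0]},{"claw":-1,"xyz":[0,0.015,-0.02],"turn":[0,0,0]}], squeeze=10)

```text
time: 3.75
eef_pos: [0.5589, -0.1872, 0.0281]
tool_rot: [-0.442, 0.439, -0.55, 0.556]
force: [-0.4, 0.4, -1.2]
gripper_width: 0.0501
```

```bash
cat >m.py <<'E'
from h import *
import sys
B=np.array([.5425,-.1747,np.radians(-20.7)])
def st():
    s,R=tool(); b=rot(-B[2])@(s["eef_pos"][:2]-B[:2])*1000
    ja=np.degrees(np.arctan2(R[1,2],R[0,2]))
    print("t",s["time"],"pos",s["eef_pos"].round(4),"board mm",b.round(1),"jaw deg",ja.round(2),"F",s["force"].round(1),"w",s["gripper_width"].round(4),"down",R[:,1].round(4)); return s,R
def go(xyz,jaw):  # fractions to a pose, tool straight down, jaw deg in world
    s,R=st(); a=np.radians(jaw); z=np.array([np.cos(a),np.sin(a),0]); y=np.array([0,0,-1.]); G=np.c_[np.cross(y,z),y,z]
    print("xyz",(R.T@(np.array(xyz)-s["eef_pos"])*10).round(3),"turn",(cv2.Rodrigues(R.T@G)[0].ravel()/np.pi).round(4))
def bw(x,y): return list(B[:2]+rot(B[2])@np.array([x,y])/1000)
E
python3 -c "
from m import *
go(bw(54,49)+[.028],-20.7)"
```

```text
Traceback (most recent call last):
  File "m.py", line 9, in go
    s,R=st(); a=np.radians(jaw); z=np.array([np.cos(a),np.sin(a),0]); y=np.array([0,0,-1.]); G=np.c_[np.cross(y,z),y,z]
        ~~^^
  File "m.py", line 7, in st
    print("t",s["time"],"pos",s["eef_pos"].round(4),"board mm",b.round(1),"jaw deg",ja.round(2),"F",s["force"].round(1),"w",s["gripper_width"].round(4),"down",R[:,1].round(4)); return s,R
                                                                                                                            ^^^^^^^^^^^^^^^^^^^^^^^^
AttributeError: 'float' object has no attribute 'round'
```

```bash
sed -i 's/s\["gripper_width"\].round(4)/round(s["gripper_width"],4)/' m.py
python3 -c "
from m import *
go(bw(54,49)+[.028],-20.7)"
```

```text
t 3.75 pos [ 0.5589 -0.1872  0.0281] board mm [19.8 -5.9] jaw deg -12.94 F [-0.4  0.4 -1.2] w 0.0501 down [ 0.0085 -0.004  -1.    ]
xyz [-0.498  0.004  0.413] turn [-0.0029  0.0431  0.0004]
```

step_arm(commands=[{"claw":-1,"xyz":[-0.05,0,0.04],"turn":[0,0.005,0]},{"claw":-1,"xyz":[-0.11,0.001,0.09],"turn":[0,0.01,0]},{"claw":-1,"xyz":[-0.17,0.001,0.14],"turn":[0,0.015,0]},{"claw":-1,"xyz":[-0.23,0.002,0.19],"turn":[0,0.02,0]},{"claw":-1,"xyz":[-0.29,0.002,0.24],"turn":[0,0.026,0]},{"claw":-1,"xyz":[-0.35,0.003,0.29],"turn":[0,0.032,0]},{"claw":-1,"xyz":[-0.41,0.003,0.34],"turn":[0,0.038,0]},{"claw":-1,"xyz":[-0.46,0.004,0.38],"turn":[0,0.043,0]},{"claw":-1,"xyz":[-0.498,0.004,0.413],"turn":[0,0.043,0]},{"claw":-1,"xyz":[-0.498,0.004,0.413],"turn":[0,0.043,0]}])

```text
time: 4.75
eef_pos: [0.6114, -0.147, 0.0281]
tool_rot: [-0.404, 0.4, -0.579, 0.584]
force: [-1.0, 0.2, 3.2]
gripper_width: 0.0502
```

```bash
python3 -c "
from m import *
go(bw(54,49)+[.028],-20.7)"
```

```text
t 4.75 pos [ 0.6114 -0.147   0.0281] board mm [54.6 50.3] jaw deg -20.65 F [-1.   0.2  3.2] w 0.0502 down [ 0.0099 -0.0032 -0.9999]
xyz [ 0.013  0.001 -0.007] turn [-0.0033  0.0003 -0.0002]
```

step_arm(commands=[{"claw":1,"xyz":[0,0,0],"turn":[0,0,0]},{"claw":1,"xyz":[0,0,0],"turn":[0,0,0]},{"claw":1,"xyz":[0,0,0],"turn":[0,0,0]},{"claw":1,"xyz":[0,0,0],"turn":[0,0,0]},{"claw":1,"xyz":[0,0,0],"turn":[0,0,0]},{"claw":1,"xyz":[0,-0.5,0],"turn":[0,0,0]},{"claw":1,"xyz":[0,-0.5,0],"turn":[0,0,0]},{"claw":-1,"xyz":[0,-0.5,0],"turn":[0,0,0]},{"claw":-1,"xyz":[0,-0.5,-0.5],"turn":[0,0,0]},{"claw":-1,"xyz":[0,-0.5,-0.5],"turn":[0,0,0]}])

```text
time: 5.75
eef_pos: [0.5519, -0.124, 0.0701]
tool_rot: [0.4, -0.404, 0.585, -0.578]
force: [-1.0, 0.6, -0.5]
gripper_width: 0.0737
```

```bash
python3 -c "
from m import *
go(bw(5,52)+[.016],-20.7)
B=r.capture('top');cv2.imwrite('pics/t2.png',cv2.resize(B[155:280,315:450,::-1],None,fx=4.4,fy=4.4,interpolation=cv2.INTER_CUBIC))"
```

```text
t 5.75 pos [ 0.5519 -0.124   0.0701] board mm [-9.1 50.8] jaw deg -20.61 F [-1.   0.6 -0.5] w 0.0737 down [-0.0101  0.0048 -0.9999]
xyz [-0.012  0.54   0.147] turn [ 0.0036  0.0005 -0.0003]
```

step_arm(commands=[{"claw":-1,"xyz":[0,-0.05,0.1],"turn":[0,0,0]},{"claw":-1,"xyz":[-0.012,-0.05,0.1],"turn":[0,0,0]},{"claw":-1,"xyz":[-0.012,-0.05,0.1],"turn":[0,0,0]},{"claw":-1,"xyz":[-0.012,-0.05,0.1],"turn":[0,0,0]},{"claw":-1,"xyz":[-0.012,-0.05,0.1],"turn":[0,0,0]},{"claw":-1,"xyz":[-0.012,0,0.1],"turn":[0,0,0]}])

```text
time: 6.4
eef_pos: [0.5678, -0.1289, 0.0734]
tool_rot: [0.403, -0.402, 0.582, -0.581]
force: [-0.4, -0.4, -0.1]
gripper_width: 0.0214
```

```bash
python3 -c "
from m import *
go(bw(3,52)+[.016],-20.7)"
```

```text
t 6.4 pos [ 0.5678 -0.1289  0.0734] board mm [ 7.5 51.7] jaw deg -20.63 F [-0.4 -0.4 -0.1] w 0.0214 down [ 3.e-04  7.e-04 -1.e+00]
xyz [-0.002  0.574 -0.045] turn [-0.      0.0004 -0.0002]
```

step_arm(commands=[{"claw":-1,"xyz":[0,0,-0.05],"turn":[0,0,0]},{"claw":-1,"xyz":[0,0,-0.05],"turn":[0,0,0]},{"claw":-1,"xyz":[0,0,-0.05],"turn":[0,0,0]},{"claw":-1,"xyz":[0,0.3,-0.05],"turn":[0,0,0]},{"claw":-1,"xyz":[0,0.5,-0.05],"turn":[0,0,0]},{"claw":-1,"xyz":[0,0.57,-0.05],"turn":[0,0,0]},{"claw":-1,"xyz":[0,0.57,-0.05],"turn":[0,0,0]}])

```text
time: 7.1
eef_pos: [0.5622, -0.1268, 0.0153]
tool_rot: [0.402, -0.403, 0.582, -0.581]
force: [0.5, -0.6, -0.1]
gripper_width: 0.0005
```

```bash
python3 -c "
from m import *
go(bw(18,52)+[.016],-20.7)"
```

```text
t 7.1 pos [ 0.5622 -0.1268  0.0153] board mm [ 1.4 51.8] jaw deg -20.63 F [ 0.5 -0.6 -0.1] w 0.0005 down [-0.002   0.0016 -1.    ]
xyz [-0.002 -0.007  0.166] turn [ 0.0008  0.0004 -0.0002]
```

View pics/t2.png

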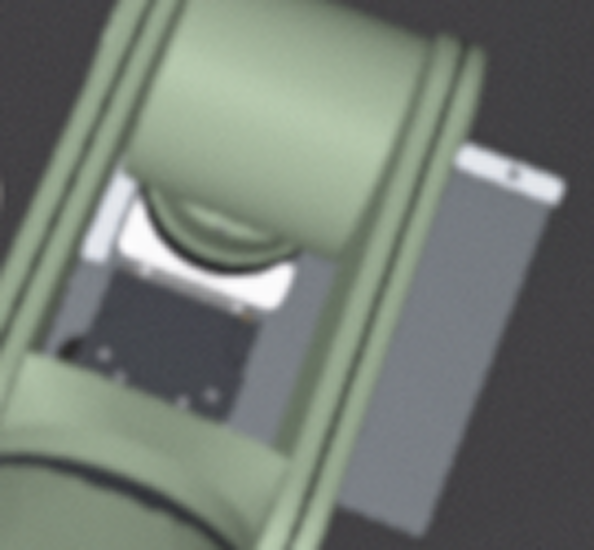

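The arm hides the block from above in that picture, so I'll go by force for the push.

step_arm(commands=[{"claw":-1,"xyz":[0,0,0.03],"turn":[0,0,0]},{"claw":-1,"xyz":[0,0,0.06],"turn":[0,0,0]},{"claw":-1,"xyz":[0,0,0.09],"turn":[0,0,0]},{"claw":-1,"xyz":[0,0,0.12],"turn":[0,0,0]},{"claw":-1,"xyz":[0,0,0.15],"turn":[0,0,0]},{"claw":-1,"xyz":[0,0,0.16],"turn":[0,0,0]},{"claw":-1,"xyz":[0,0,0.17],"turn":[0,0,0]},{"claw":-1,"xyz":[0,0,0.17],"turn":[0,0,0]}])

```text
time: 7.9
eef_pos: [0.5769, -0.1323, 0.015]
tool_rot: [0.402, -0.403, 0.583, -0.58]
force: [-5.1, 2.0, 3.6]
gripper_width: 0.0004
```

```bash
python3 -c "
from m import *
go(bw(20,52)+[.016],-20.7)"
```

```text
t 7.9 pos [ 0.5769 -0.1323  0.015 ] board mm [17.2 51.8] jaw deg -20.63 F [-5.1  2.   3.6] w 0.0004 down [-0.0045  0.0025 -1.    ]
xyz [-0.002 -0.01   0.028] turn [ 0.0016  0.0004 -0.0002]
```

step_arm(commands=[{"claw":-1,"xyz":[0,0,0.01],"turn":[0,0,0]},{"claw":-1,"xyz":[0,0,0.02],"turn":[0,0,0]},{"claw":-1,"xyz":[0,0,0.02],"turn":[0,0,0]}])

```text
time: 8.2
eef_pos: [0.5785, -0.1329, 0.0148]
tool_rot: [0.401, -0.403, 0.583, -0.58]
force: [-4.2, 1.7, 2.3]
gripper_width: 0.0003
```

step_arm(commands=[{"claw":-1,"xyz":[0,0,0.01],"turn":[0,0,0]},{"claw":-1,"xyz":[0,0,0.02],"turn":[0,0,0]},{"claw":-1,"xyz":[0,0,0.02],"turn":[0,0,0]}])

```text
time: 8.5
eef_pos: [0.58, -0.1334, 0.0147]
tool_rot: [0.401, -0.404, 0.584, -0.579]
force: [-6.0, 1.1, 2.9]
gripper_width: 0.0008
```

step_arm(commands=[{"claw":-1,"xyz":[0,0,0.01],"turn":[0,0,0]},{"claw":-1,"xyz":[0,0,0.02],"turn":[0,0,0]},{"claw":-1,"xyz":[0,0,0.02],"turn":[0,0,0]}])

```text
time: 8.8
eef_pos: [0.5799, -0.1334, 0.0147]
tool_rot: [0.4, -0.405, 0.585, -0.578]
force: [-10.2, 3.1, 8.3]
gripper_width: 0.0007
```

step_arm(commands=[{"claw":-1,"xyz":[0,0,0.01],"turn":[0,0,0]},{"claw":-1,"xyz":[0,0,0.02],"turn":[0,0,0]},{"claw":-1,"xyz":[0,0,0.02],"turn":[0,0,0]}])

```text
time: 9.1
eef_pos: [0.5797, -0.1333, 0.0147]
tool_rot: [0.399, -0.406, 0.586, -0.576]
force: [-9.9, 3.4, 9.1]
gripper_width: 0.0006
```

step_arm(commands=[{"claw":-1,"xyz":[0,0,-0.05],"turn":[0,0,0]},{"claw":-1,"xyz":[0,0,-0.12],"turn":[0,0,0]},{"claw":-1,"xyz":[0,0,-0.12],"turn":[0,0,0]}])

```text
time: 9.4
eef_pos: [0.5683, -0.1289, 0.0148]
tool_rot: [0.399, -0.406, 0.586, -0.577]
force: [0.0, 0.9, -0.1]
gripper_width: 0.0003
```

```bash
python3 -c "
from m import *
go(bw(5,52)+[.075],-20.7)
go(bw(58,-12)+[.075],-20.7)"
```

```text
t 9.4 pos [ 0.5683 -0.1289  0.0148] board mm [ 7.9 51.9] jaw deg -20.6 F [ 0.   0.9 -0.1] w 0.0003 down [-0.0148  0.006  -0.9999]
xyz [-0.001 -0.601 -0.039] turn [ 0.0051  0.0006 -0.0001]
t 9.4 pos [ 0.5683 -0.1289  0.0148] board mm [ 7.9 51.9] jaw deg -20.6 F [ 0.   0.9 -0.1] w 0.0003 down [-0.0148  0.006  -0.9999]
xyz [ 0.64 -0.61  0.49] turn [ 0.0051  0.0006 -0.0001]
```

step_arm(commands=[{"claw":-1,"xyz":[0.3,0,-0.02],"turn":[0.0051,0,0]},{"claw":-1,"xyz":[0.64,-0.01,0],"turn":[0.0051,0,0]},{"claw":-1,"xyz":[0.64,-0.01,0],"turn":[0.0051,0,0]},{"claw":-1,"xyz":[0.64,-0.01,0.25],"turn":[0.0051,0,0]},{"claw":-1,"xyz":[0.64,-0.01,0.49],"turn":[0.0051,0,0]},{"claw":-1,"xyz":[0.64,-0.01,0.49],"turn":[0.0051,0,0]},{"claw":-1,"xyz":[0.64,-0.01,0.49],"turn":[0.0051,0,0]}])

```text
time: 10.1
eef_pos: [0.5918, -0.2056, 0.0147]
tool_rot: [0.403, -0.403, 0.581, -0.581]
force: [-0.2, 0.6, 0.2]
gripper_width: 0.0005
```

```bash
python3 -c "
from m import *
go(bw(58,0)+[.016],-20.7)
cv2.imwrite('pics/s3.png',cv2.resize(r.capture('scene')[140:280,190:350,::-1],None,fx=3.75,fy=3.75,interpolation=cv2.INTER_CUBIC))"
```

```text
t 10.1 pos [ 0.5918 -0.2056  0.0147] board mm [ 57.  -11.5] jaw deg -20.57 F [-0.2  0.6  0.2] w 0.0005 down [ 0.e+00  7.e-04 -1.e+00]
xyz [-0.115 -0.013  0.01 ] turn [ 0.0001  0.0007 -0.0002]
```

View pics/s3.png

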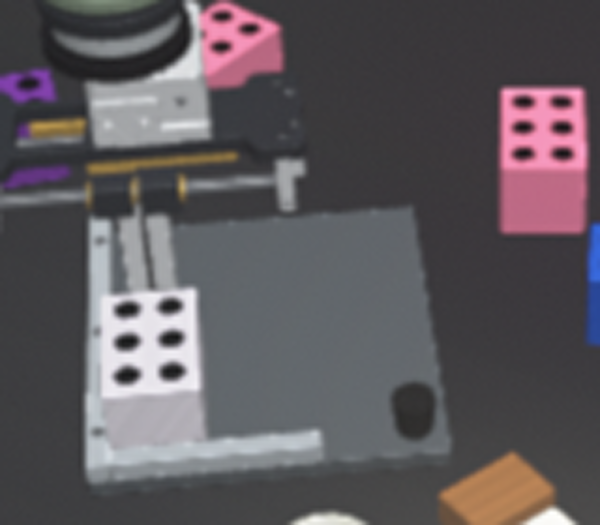

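The block lies along the long fence. Its end face is still a few mm from the short fence, so I'll push +y now.

step_arm(commands=[{"claw":-1,"xyz":[-0.03,0,0.01],"turn":[0,0,0]},{"claw":-1,"xyz":[-0.06,0,0.01],"turn":[0,0,0]},{"claw":-1,"xyz":[-0.09,0,0.01],"turn":[0,0,0]},{"claw":-1,"xyz":[-0.115,0,0.01],"turn":[0,0,0]},{"claw":-1,"xyz":[-0.13,0,0.01],"turn":[0,0,0]},{"claw":-1,"xyz":[-0.145,0,0.01],"turn":[0,0,0]},{"claw":-1,"xyz":[-0.145,0,0.01],"turn":[0,0,0]}])

```text
time: 10.85
eef_pos: [0.5967, -0.1925, 0.0146]
tool_rot: [0.402, -0.403, 0.582, -0.581]
force: [-2.1, -1.1, 1.7]
gripper_width: 0.0003
```

step_arm(commands=[{"claw":-1,"xyz":[-0.01,0,0],"turn":[0,0,0]},{"claw":-1,"xyz":[-0.02,0,0],"turn":[0,0,0]},{"claw":-1,"xyz":[-0.02,0,0],"turn":[0,0,0]}])

```text
time: 11.15
eef_pos: [0.5969, -0.192, 0.0147]
tool_rot: [0.402, -0.404, 0.581, -0.581]
force: [-3.2, -4.9, 0.9]
gripper_width: 0.0005
```

step_arm(commands=[{"claw":-1,"xyz":[-0.01,0,0],"turn":[0,0,0]},{"claw":-1,"xyz":[-0.02,0,0],"turn":[0,0,0]},{"claw":-1,"xyz":[-0.02,0,0],"turn":[0,0,0]}])

```text
time: 11.45
eef_pos: [0.5969, -0.192, 0.0149]
tool_rot: [-0.401, 0.405, -0.581, 0.582]
force: [-5.4, -6.2, 1.6]
gripper_width: 0.0005
```

step_arm(commands=[{"claw":-1,"xyz":[-0.02,0,0],"turn":[0,0,0]},{"claw":-1,"xyz":[-0.035,0,0],"turn":[0,0,0]},{"claw":-1,"xyz":[-0.035,0,0],"turn":[0,0,0]}])

```text
time: 11.75
eef_pos: [0.5969, -0.1919, 0.0154]
tool_rot: [-0.399, 0.407, -0.58, 0.583]
force: [-6.7, -9.0, 3.0]
gripper_width: 0.0004
```

```bash
python3 -c "
from m import *
go(bw(5,-12)+[.016],-20.7)"
```

```text
t 11.75 pos [ 0.5969 -0.1919  0.0154] board mm [57.   3.1] jaw deg -20.54 F [-6.7 -9.   3. ] w 0.0004 down [-0.0063 -0.0095 -0.9999]
xyz [ 0.15  -0.003 -0.52 ] turn [0.0008 0.0009 0.0035]
```

step_arm(commands=[{"claw":-1,"xyz":[0.15,0,0],"turn":[0,0,0.003]},{"claw":-1,"xyz":[0.15,0,-0.1],"turn":[0,0,0.003]},{"claw":-1,"xyz":[0.15,0,-0.52],"turn":[0,0,0.003]},{"claw":-1,"xyz":[0.15,0,-0.55],"turn":[0,0,0.003]},{"claw":-1,"xyz":[0.1,0,-0.55],"turn":[0,0,0.003]},{"claw":-1,"xyz":[-0.3,0,-0.54],"turn":[0,0,0.003]},{"claw":-1,"xyz":[-0.49,0,-0.52],"turn":[0,0,0.003]},{"claw":-1,"xyz":[-0.49,0,-0.49],"turn":[0,0,0.003]},{"claw":-1,"xyz":[-0.49,0,-0.45],"turn":[0,0,0.003]},{"claw":-1,"xyz":[-0.49,0,-0.42],"turn":[0,0,0.003]}])

```text
time: 12.75
eef_pos: [0.5759, -0.1322, 0.0153]
tool_rot: [-0.402, 0.403, -0.581, 0.581]
force: [0.8, -0.4, -0.3]
gripper_width: 0.0006
```

```bash
python3 -c "
from m import *
go(bw(20.5,53)+[.016],-20.7)"
```

```text
t 12.75 pos [ 0.5759 -0.1322  0.0153] board mm [16.2 51.6] jaw deg -20.56 F [ 0.8 -0.4 -0.3] w 0.0006 down [-0.0017 -0.0014 -1.    ]
xyz [-0.014 -0.007  0.043] turn [0.0003 0.0008 0.0006]
```

step_arm(commands=[{"claw":-1,"xyz":[-0.014,0,0.01],"turn":[0,0,0]},{"claw":-1,"xyz":[-0.014,0,0.02],"turn":[0,0,0]},{"claw":-1,"xyz":[-0.014,0,0.03],"turn":[0,0,0]},{"claw":-1,"xyz":[-0.014,0,0.04],"turn":[0,0,0]},{"claw":-1,"xyz":[-0.014,0,0.05],"turn":[0,0,0]},{"claw":-1,"xyz":[-0.014,0,0.055],"turn":[0,0,0]},{"claw":-1,"xyz":[-0.014,0,0.055],"turn":[0,0,0]}])

```text
time: 13.45
eef_pos: [0.5804, -0.1326, 0.0151]
tool_rot: [0.401, -0.404, 0.582, -0.581]
force: [-4.8, 0.0, 3.2]
gripper_width: 0.0005
```

step_arm(commands=[{"claw":-1,"xyz":[0,0,-0.05],"turn":[0,0,0]},{"claw":-1,"xyz":[0,0,-0.12],"turn":[0,0,0]},{"claw":-1,"xyz":[0,0,-0.12],"turn":[0,0,0]},{"claw":-1,"xyz":[0,-0.6,-0.12],"turn":[0,0,0]},{"claw":-1,"xyz":[0,-0.6,-0.12],"turn":[0,0,0]},{"claw":1,"xyz":[0,-0.6,-0.12],"turn":[0,0,0]},{"claw":1,"xyz":[0,-0.6,-0.12],"turn":[0,0,0]}])

```text
time: 14.15
eef_pos: [0.5692, -0.1283, 0.0748]
tool_rot: [0.401, -0.404, 0.582, -0.581]
force: [-1.1, 0.4, -0.7]
gripper_width: 0.013
```

```bash
python3 -c "
from m import *
go(bw(57.5,52)+[.075],-20.7)
cv2.imwrite('pics/s4.png',cv2.resize(r.capture('scene')[140:280,190:350,::-1],None,fx=3.75,fy=3.75,interpolation=cv2.INTER_CUBIC))"
```

```text
t 14.15 pos [ 0.5692 -0.1283  0.0748] board mm [ 8.6 52.9] jaw deg -20.55 F [-1.1  0.4 -0.7] w 0.013 down [-4.1e-03 -9.0e-04 -1.0e+00]
xyz [ 0.01  -0.004  0.489] turn [0.0011 0.0008 0.0007]
```

View pics/s4.png

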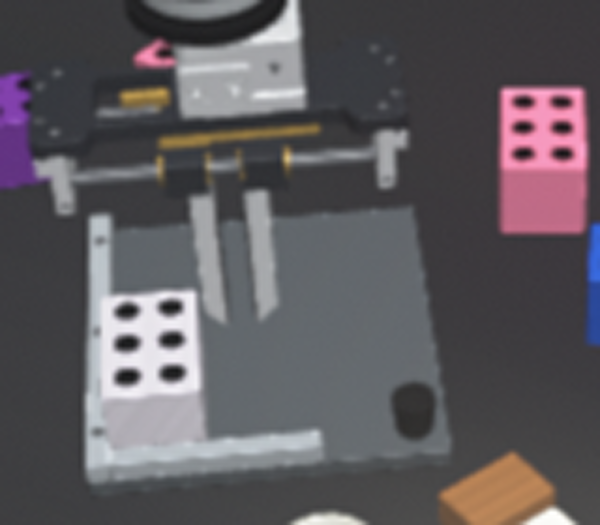

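```bash
python3 - <<'E'
from m import *
Bs=np.array([.5418,-.1755,np.radians(-20.63)])
a=cv2.imread('pics/s4.png');g=cv2.imread('pics/s3.png')
print("shift s3->s4",cv2.phaseCorrelate(np.float32(g[292:400,95:210,1]),np.float32(a[292:400,95:210,1])))
uv=uncrop([(100,295),(196,291),(202,391),(104,396)],3.75,(190,140))
K=fit([(25,-40,58),(-25,-40,58),(-25,40,58),(25,40,58)],uv,"scene",[.61,-.145,-.36])
print("in board mm",rot(-Bs[2])@(K[:2]-Bs[:2])*1000)
for g in (0,4):
  P=place([(58+25,53+40-g,58),(58-25,53+40-g,58),(58-25,53-40-g,58),(83,13-g,58),(33,93-g,22),(33,93-g,10)],Bs)
  print(g,((proj(P,"scene")-[190,140]+.5)*3.75-.5).round(0).tolist())
E
```

```text
shift s3->s4 ((0.009741143044372791, 0.08838999259574365), 0.5900201408215511)
scene x,y mm [ 614.  -146.4] yaw deg -20.15 rms px 0.47
in board mm [57.37156021 52.66651707]
0 [[101.0, 399.0], [200.0, 390.0], [195.0, 289.0], [102.0, 297.0], [206.0, 440.0], [208.0, 456.0]]
4 [[101.0, 393.0], [199.0, 385.0], [195.0, 285.0], [102.0, 292.0], [206.0, 435.0], [208.0, 451.0]]
```

The block reads as flush: it measures (57.4, 52.7) in the board frame against the ideal (58, 53), and it held 11 N in y without moving. Now I'll grasp it from the corner.

step_arm(commands=[{"claw":1,"xyz":[0.01,-0.05,0],"turn":[0.001,0.0008,0.0007]},{"claw":1,"xyz":[0.01,-0.05,0.25],"turn":[0.001,0.0008,0.0007]},{"claw":1,"xyz":[0.01,-0.05,0.489],"turn":[0.001,0.0008,0.0007]},{"claw":1,"xyz":[0.01,-0.05,0.489],"turn":[0.001,0.0008,0.0007]},{"claw":1,"xyz":[0.01,0,0.489],"turn":[0.001,0.0008,0.0007]},{"claw":1,"xyz":[0.01,0,0.489],"turn":[0.001,0.0008,0.0007]}])

```text
time: 14.8
eef_pos: [0.6116, -0.1452, 0.0717]
tool_rot: [0.401, -0.403, 0.584, -0.58]
force: [0.5, 0.4, -0.2]
gripper_width: 0.0655
```

```bash
python3 -c "
from m import *
go([.6145,-.146,.027],-20.6)"
```

```text
t 14.8 pos [ 0.6116 -0.1452  0.0717] board mm [54.3 52. ] jaw deg -20.7 F [ 0.5  0.4 -0.2] w 0.0655 down [-0.0063  0.0023 -1.    ]
xyz [-0.003  0.447  0.032] turn [ 0.0021 -0.0005  0.    ]
```

step_arm(commands=[{"claw":1,"xyz":[0,0,0.032],"turn":[0.002,0,0]},{"claw":1,"xyz":[0,0,0.032],"turn":[0.002,0,0]},{"claw":1,"xyz":[0,0,0.032],"turn":[0.002,0,0]},{"claw":1,"xyz":[0,0,0.032],"turn":[0.002,0,0]},{"claw":1,"xyz":[0,0.2,0.032],"turn":[0.002,0,0]},{"claw":1,"xyz":[0,0.4,0.032],"turn":[0.002,0,0]},{"claw":1,"xyz":[0,0.447,0.032],"turn":[0.002,0,0]},{"claw":1,"xyz":[0,0.447,0.032],"turn":[0.002,0,0]}])

```text
time: 15.6
eef_pos: [0.6135, -0.1459, 0.0261]
tool_rot: [0.401, -0.403, 0.582, -0.581]
force: [0.4, -0.7, 1.2]
gripper_width: 0.0939
```

```bash
python3 -c "
from m import *
go([.6145,-.146,.027],-20.6)"
```

```text
t 15.6 pos [ 0.6135 -0.1459  0.0261] board mm [56.2 52. ] jaw deg -20.7 F [ 0.4 -0.7  1.2] w 0.0939 down [-2.6e-03  9.0e-04 -1.0e+00]
xyz [-0.003 -0.009  0.01 ] turn [ 0.0009 -0.0005  0.    ]
```

Close with a firmer grip (25 N), then lift gently.

step_arm(commands=[{"claw":-1,"xyz":[0,-0.005,0.01],"turn":[0,0,0]},{"claw":-1,"xyz":[0,-0.005,0.01],"turn":[0,0,0]},{"claw":-1,"xyz":[0,-0.005,0.01],"turn":[0,0,0]},{"claw":-1,"xyz":[0,-0.005,0.01],"turn":[0,0,0]},{"claw":-1,"xyz":[0,-0.005,0.01],"turn":[0,0,0]},{"claw":-1,"xyz":[0,-0.005,0.01],"turn":[0,0,0]},{"claw":-1,"xyz":[0,-0.005,0.01],"turn":[0,0,0]},{"claw":-1,"xyz":[0,-0.005,0.01],"turn":[0,0,0]}], squeeze=25)

```text
time: 16.4
eef_pos: [0.6147, -0.1464, 0.0268]
tool_rot: [0.402, -0.402, 0.582, -0.581]
force: [0.8, -0.3, 0.2]
gripper_width: 0.0497
```

```bash
python3 -c "
from m import *
st()"
```

```text
t 16.4 pos [ 0.6147 -0.1464  0.0268] board mm [57.6 52. ] jaw deg -20.7 F [ 0.8 -0.3  0.2] w 0.0497 down [-1.8e-03  7.0e-04 -1.0e+00]
```

step_arm(commands=[{"claw":-1,"xyz":[0,-0.1,0],"turn":[0,0,0]},{"claw":-1,"xyz":[0,-0.3,0],"turn":[0,0,0]},{"claw":-1,"xyz":[0,-0.6,0],"turn":[0,0,0]},{"claw":-1,"xyz":[0,-0.9,0],"turn":[0,0,0]},{"claw":-1,"xyz":[0,-1,0],"turn":[0,0,0]},{"claw":-1,"xyz":[0,-1,0],"turn":[0,0,0]},{"claw":-1,"xyz":[0,-1,0],"turn":[0,0,0]}])

```text
time: 17.1
eef_pos: [0.6137, -0.146, 0.1252]
tool_rot: [0.401, -0.403, 0.583, -0.58]
force: [-0.3, 0.6, -3.4]
gripper_width: 0.0499
```

```bash
python3 -c "
from m import *
go([.569,.182,.14],11.1)"
```

```text
t 17.1 pos [ 0.6137 -0.146   0.1252] board mm [56.4 52. ] jaw deg -20.7 F [-0.3  0.6 -3.4] w 0.0499 down [-0.0046  0.0017 -1.    ]
xyz [-2.91  -0.14  -1.578] turn [ 0.0015 -0.1767 -0.0004]
```

step_arm(commands=[{"claw":-1,"xyz":[-0.2,-0.15,-0.1],"turn":[0,0,0]},{"claw":-1,"xyz":[-0.5,-0.2,-0.27],"turn":[0,0,0]},{"claw":-1,"xyz":[-0.8,-0.2,-0.43],"turn":[0,0,0]},{"claw":-1,"xyz":[-0.97,-0.2,-0.525],"turn":[0,0,0]}])

```text
time: 17.5
eef_pos: [0.5966, -0.034, 0.1427]
tool_rot: [0.4, -0.405, 0.584, -0.578]
force: [-0.0, -0.2, -3.9]
gripper_width: 0.0496
```

step_arm(commands=[{"claw":-1,"xyz":[-0.4,0,-0.2],"turn":[0,0,0]},{"claw":-1,"xyz":[-0.7,0,-0.4],"turn":[0,0,0]},{"claw":-1,"xyz":[-0.97,0,-0.525],"turn":[0,0,0]},{"claw":-1,"xyz":[-0.97,0,-0.525],"turn":[0,0,0]}])

```text
time: 17.9
eef_pos: [0.5787, 0.0793, 0.1404]
tool_rot: [0.4, -0.407, 0.585, -0.576]
force: [-0.6, -0.2, -3.2]
gripper_width: 0.0497
```

```bash
python3 -c "
from m import *
go([.569,.182,.145],11.1)"
```

```text
t 17.9 pos [0.5787 0.0793 0.1404] board mm [-55.9 250.4] jaw deg -20.37 F [-0.6 -0.2 -3.2] w 0.0497 down [-0.0155  0.0057 -0.9999]
xyz [-0.929 -0.038 -0.45 ] turn [ 0.0051 -0.1748 -0.0014]
```

step_arm(commands=[{"claw":-1,"xyz":[-0.3,-0.05,-0.15],"turn":[0.0051,-0.1748,-0.0014]},{"claw":-1,"xyz":[-0.6,-0.05,-0.3],"turn":[0.0051,-0.1748,-0.0014]},{"claw":-1,"xyz":[-0.85,-0.05,-0.4],"turn":[0.0051,-0.1748,-0.0014]},{"claw":-1,"xyz":[-0.93,-0.05,-0.45],"turn":[0.0051,-0.1748,-0.0014]},{"claw":-1,"xyz":[-0.93,-0.05,-0.45],"turn":[0.0051,-0.1748,-0.0014]},{"claw":-1,"xyz":[-0.93,-0.05,-0.45],"turn":[0.0051,-0.1748,-0.0014]},{"claw":-1,"xyz":[-0.93,-0.05,-0.45],"turn":[0.0051,-0.1748,-0.0014]}])

```text
time: 18.6
eef_pos: [0.5688, 0.1807, 0.1452]
tool_rot: [-0.545, 0.546, -0.45, 0.45]
force: [0.8, 0.2, -4.4]
gripper_width: 0.0502
```

```bash
python3 -c "
from m import *
go([.569,.182,.105],11.1)
I=cv2.imread('pics/scene0.png')[280:400,280:400]
J=r.capture('scene')[200:400,250:450,::-1]
C=np.zeros((500,800,3),np.uint8)
C[:400,:400]=cv2.resize(I,(400,400),interpolation=cv2.INTER_CUBIC); C[:400,400:]=cv2.resize(J,(400,400),interpolation=cv2.INTER_CUBIC)
cv2.imwrite('pics/w5.png',C[:400])"
```

```text
t 18.6 pos [0.5688 0.1807 0.1452] board mm [-101.1  341.8] jaw deg 10.94 F [ 0.8  0.2 -4.4] w 0.0502 down [-1.7e-03 -7.0e-04 -1.0e+00]
xyz [-0.012  0.402  0.005] turn [ 0.0006 -0.0009  0.0001]
```

View pics/w5.png

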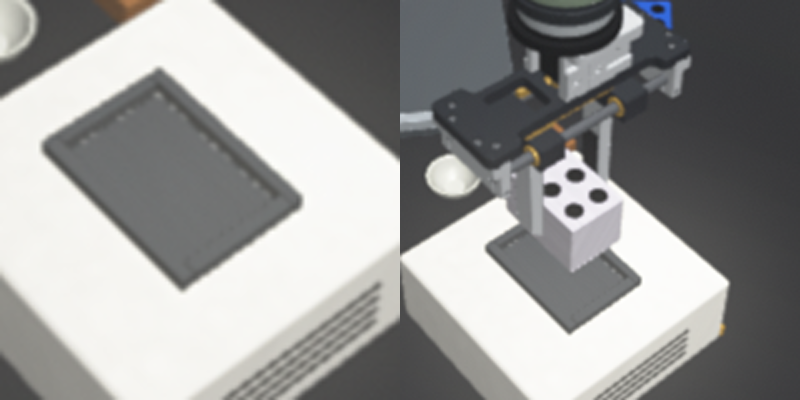

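The left half shows the rim corners at (160,69), (42,147), (183,291) and (302,202). The right half shows the block hovering above the well, with its lower near corner at (575,270) and lower right corner at (622,236).

```bash
python3 - <<'E'
from m import *
fit([(-38,-53,85),(38,-53,85),(38,53,85),(-38,53,85)],uncrop([(160,69),(42,147),(183,291),(302,202)],400/120,(280,280)),"scene",[.569,.182,.2])
z=128.4
fit([(25,40,z),(-25,40,z),(-25,40,z+48)],uncrop([(175,271),(222,236),(222,200)],2,(250,200)),"scene",[.569,.182,.2])
s,R=tool(); print(proj([s["eef_pos"]],"scene"))
E
```

```text
scene x,y mm [569.6 184.7] yaw deg 11.44 rms px 0.55
scene x,y mm [568.3 180.6] yaw deg 13.69 rms px 1.19
[[330.38729065 304.97816672]]
```

step_arm(commands=[{"claw":-1,"xyz":[-0.022,0.1,0.01],"turn":[0,-0.0015,0]},{"claw":-1,"xyz":[-0.022,0.2,0.01],"turn":[0,-0.0015,0]},{"claw":-1,"xyz":[-0.022,0.3,0.01],"turn":[0,-0.0015,0]},{"claw":-1,"xyz":[-0.022,0.35,0.01],"turn":[0,-0.0015,0]},{"claw":-1,"xyz":[-0.022,0.36,0.01],"turn":[0,-0.0015,0]},{"claw":-1,"xyz":[-0.022,0.36,0.01],"turn":[0,-0.0015,0]}])

```text
time: 19.25
eef_pos: [0.5693, 0.1831, 0.1091]
tool_rot: [-0.546, 0.547, -0.449, 0.448]
force: [0.2, 0.3, -2.5]
gripper_width: 0.0499
```

```bash
python3 -c "
from m import *
go([.5693,.183,.093],11.2)"
```

```text
t 19.25 pos [0.5693 0.1831 0.1091] board mm [-101.4  344.2] jaw deg 11.22 F [ 0.2  0.3 -2.5] w 0.0499 down [-1.8e-03 -6.0e-04 -1.0e+00]
xyz [ 0.001  0.161 -0.   ] turn [0.0006 0.0001 0.0001]
```

step_arm(commands=[{"claw":-1,"xyz":[0,0.03,0],"turn":[0,0,0]},{"claw":-1,"xyz":[0,0.06,0],"turn":[0,0,0]},{"claw":-1,"xyz":[0,0.09,0],"turn":[0,0,0]},{"claw":-1,"xyz":[0,0.11,0],"turn":[0,0,0]},{"claw":-1,"xyz":[0,0.13,0],"turn":[0,0,0]},{"claw":-1,"xyz":[0,0.14,0],"turn":[0,0,0]},{"claw":-1,"xyz":[0,0.15,0],"turn":[0,0,0]},{"claw":-1,"xyz":[0,0.155,0],"turn":[0,0,0]},{"claw":-1,"xyz":[0,0.155,0],"turn":[0,0,0]}])

```text
time: 20.15
eef_pos: [0.5693, 0.1831, 0.0936]
tool_rot: [-0.546, 0.547, -0.449, 0.448]
force: [0.4, 0.1, -3.1]
gripper_width: 0.0493
```

step_arm(commands=[{"claw":-1,"xyz":[0,0.005,0],"turn":[0,0,0]},{"claw":-1,"xyz":[0,0.012,0],"turn":[0,0,0]},{"claw":-1,"xyz":[0,0.012,0],"turn":[0,0,0]}])

```text
time: 20.45
eef_pos: [0.5692, 0.1831, 0.0924]
tool_rot: [-0.546, 0.547, -0.449, 0.448]
force: [-0.8, -1.0, -4.5]
gripper_width: 0.0497
```

step_arm(commands=[{"claw":-1,"xyz":[0,0.005,0],"turn":[0,0,0]},{"claw":-1,"xyz":[0,0.01,0],"turn":[0,0,0]},{"claw":-1,"xyz":[0,0.01,0],"turn":[0,0,0]}])

```text
time: 20.75
eef_pos: [0.5694, 0.1831, 0.0918]
tool_rot: [-0.546, 0.547, -0.449, 0.448]
force: [-0.4, -0.5, -0.6]
gripper_width: 0.0499
```

step_arm(commands=[{"claw":-1,"xyz":[0,0.005,0],"turn":[0,0,0]},{"claw":-1,"xyz":[0,0.005,0],"turn":[0,0,0]},{"claw":-1,"xyz":[0,0.005,0],"turn":[0,0,0]}])

```text
time: 21.05
eef_pos: [0.5693, 0.1831, 0.0918]
tool_rot: [-0.546, 0.547, -0.449, 0.448]
force: [-2.6, 0.0, 2.0]
gripper_width: 0.0497
```

The block is down: the weight has come off and z has stopped at 0.0918 m, as expected. Open, then raise straight up.

step_arm(commands=[{"claw":1,"xyz":[0,0,0],"turn":[0,0,0]},{"claw":1,"xyz":[0,0,0],"turn":[0,0,0]},{"claw":1,"xyz":[0,0,0],"turn":[0,0,0]},{"claw":1,"xyz":[0,0,0],"turn":[0,0,0]},{"claw":1,"xyz":[0,0,0],"turn":[0,0,0]},{"claw":1,"xyz":[0,0,0],"turn":[0,0,0]}])

```text
time: 21.65
eef_pos: [0.5694, 0.1831, 0.0917]
tool_rot: [-0.546, 0.547, -0.449, 0.448]
force: [0.3, 0.4, 0.6]
gripper_width: 0.0929
```

step_arm(commands=[{"claw":1,"xyz":[0,-0.1,0],"turn":[0,0,0]},{"claw":1,"xyz":[0,-0.3,0],"turn":[0,0,0]},{"claw":1,"xyz":[0,-0.6,0],"turn":[0,0,0]},{"claw":1,"xyz":[0,-0.9,0],"turn":[0,0,0]},{"claw":1,"xyz":[0,-1,0],"turn":[0,0,0]},{"claw":1,"xyz":[0,-1,0],"turn":[0,0,0]}])

```text
time: 22.25
eef_pos: [0.5711, 0.1835, 0.1943]
tool_rot: [0.547, -0.546, 0.448, -0.45]
force: [-0.4, 0.1, 0.2]
gripper_width: 0.094
```

step_arm(commands=[{"claw":1,"xyz":[0.3,-0.3,-0.3],"turn":[0,0,0]},{"claw":1,"xyz":[0.6,-0.3,-0.6],"turn":[0,0,0]},{"claw":1,"xyz":[0.9,-0.3,-0.9],"turn":[0,0,0]},{"claw":1,"xyz":[0.9,-0.3,-0.9],"turn":[0,0,0]}])

```text
time: 22.65
eef_pos: [0.4965, 0.0748, 0.2217]
tool_rot: [-0.545, 0.546, -0.45, 0.449]
force: [0.0, 0.9, -0.6]
gripper_width: 0.0938
```

```bash
python3 -c "
from m import *
st()
J=r.capture('scene')[100:420,180:440,::-1]
cv2.imwrite('pics/e6.png',cv2.resize(J,None,fx=1.85,fy=1.85,interpolation=cv2.INTER_CUBIC))"
```

```text
t 22.65 pos [0.4965 0.0748 0.2217] board mm [-131.2  217.1] jaw deg 11.0 F [ 0.   0.9 -0.6] w 0.0938 down [-0.0022 -0.0011 -1.    ]
```

View pics/e6.png

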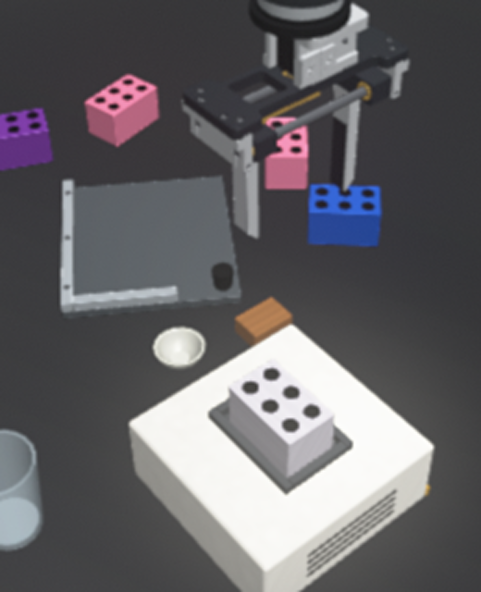

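The block sits level inside the rim at about (282,415). The stopper (222,277), dish (179,347) and wooden box (264,320) look undisturbed, and the gripper is clear. Handing in.

```bash
python3 -c "
from plant import r
print(r.finish_job())"
```

```text
the job is handed in; nothing more can be done
None
```

The block is now in the heater well, released, and the job was handed in at about 23 s of the 64 s allowed.

- **Into the corner:** I dragged the block across the board in a light grip without lifting it and let go. I then pushed it low with closed fingers against the long fence, the short fence, and the long fence again.
    - It stopped moving under about 10 N on each fence.
    - The camera put it at (57.4, 52.7) mm in the board frame, against the ideal (58, 53). Its yaw was about 0.5° off the board's. Both are within measuring error.
- **Into the well:** I gripped the block again in the corner, carried it over, and lowered it until its weight came off at the expected floor height. I then opened the fingers and backed away.
- **Final check:** The last picture shows the block level inside the rim and the gripper clear. The stopper, dish and wooden box look undisturbed by eye; I didn't measure them.
- **Disagreements:** The two cameras differed by about 3 mm on where the well is, so I aimed between them, well within the 5 mm of play. The fingers stopped about 2 mm short of where I calculated for the short fence, but the force and the picture both indicated contact.

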